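# Set a swivel vise to its index pin

## Robot

A 6-joint arm with a two-finger parallel gripper is mounted at the origin on the work surface. World frame = base frame: x ahead of the robot, y to its left, z up, the work surface at z = 0. Lengths are in mm, angles in rad, forces in N, time in s.
With the tool pointing down it reaches from about 350 to 975 mm from the base axis. Payload 7.1 kg.
Tool frame: the origin (TCP) lies on the mounting face of the last link; the fingertips stand 182 mm ahead of it and the grasp point (between the pads) lies 163 mm ahead of it (ctrl.tip_reach is the distance from the TCP to the fingertips, in mm); z points along the fingers, y is the direction in which the jaws open and shut (so a half turn about z gives the same grasp; the last joint's range is limited). The gripper opens to 88 mm and grips with 3 to 60 N. Pads are 20 mm wide; open, the fingers measure 115 mm over their backs; the gripper's body (75 mm by 178 mm) begins 61 mm behind the grasp point.
Start: joints at [1.142, 0.423, 1.63, -0, 1.089, -0.019], TCP at [248.984, 573.248, 404.675] pointing down, gripper open.
Joint ranges: [-3, 3], [-0.9, 2.11], [0.09, 2.58], [-1.31, 4.45], [0.11, 2.69], [-2.54, 2.54]. Speed limits (rad/s): [2.39, 2.39, 3.01, 3.14, 3.14, 3.14].

## Interface

Orientations are given as a rotation vector (axis times angle).
In Python, from workcell import ctrl gives the robot as it stands.
- The arm moves only by the tool jog_arm, never from a script. Its argument "steps" is a list that holds one entry, the list of rows, each a list of 7 numbers: the shift along the tool's x, y, z in m, then the turn, a rotation vector about the tool's x, y, z in degrees, then the gripper's target within -1 to 1 (shut at 1, half-way at 0, fully open at -1). A call has 1 to 20 rows; each row shifts and turns the commanded pose from where the row before left it, along the tool's axes as they then stand; what a row does not reach is not made up. A row lasts 1/12 s, in which the tool goes at most 41.7 mm and 7.16 degrees, less where a joint would pass 70% of its speed; a pose out of reach is approached as far as the arm can. A call is refused whole if a number of a shift passes 0.0417 or a number of a turn 7.16, either way. A call with a gripper value outside its range is refused whole. The fingers move at their own pace and stop on an object; the grip force is fixed at half the most. Time passes only in rows, so rows that do not move let the fingers close. It gives the time, the measured TCP pose, the force and the opening at its end, in the units of the state.
- ctrl.get_obs(): the state, without advancing time (a new reading comes with each control period).
- ctrl.get_image(name): name is "scene" or "top" or "wrist"; returns the picture (400x640x3 uint8, red, green, blue); there is no depth.
- ctrl.camera_info(name): a dict with "fx", "fy", "cx", "cy" (pixels), "origin" and "attitude" of the camera in the world; the wrist camera has in their place "T_tool_cam" (4x4, takes a point from camera to tool coordinates, whose origin is the TCP and whose axes are the flange's). Camera axes: x right, y down, z forward; pixel columns grow to the right and rows downward; lengths in mm; the calibration is good to about 2 mm. A picture is of the moment at which its call begins: read the wrist's pose just before it. camera_info takes no time and is no camera call.
- ctrl.close_job(): hands the job in, once; it reports no verdict.
Trained networks look in the newest picture that a camera, given by its name, has taken for a name from the list of things; names that differ only in an ending like _2 or _b are one class to them, and where a whole thing is asked for, a point or a joint stands for the part that bears it (a point fixed in the world has none). Each returns a list of dicts, best first, with "p" (0 to 1); they miss things now and then, are a little off and sometimes report something else, mostly with a low value. They report only what shows in the picture. A call takes as long as a camera call.
- ctrl.look_for(thing, camera): "bbox" ([left, top, right, bottom] in pixels, round what is visible of it).
- ctrl.trace(thing, camera): "pixels" (400x640 bool, what is visible of it) and "bbox" ([left, top, right, bottom] in pixels, round what is visible of it).
- ctrl.landmark_of(thing, camera): "uv" ([column, row] in pixels: a listed point, or the origin of a listed thing).
The state is a dict: "t": time; "qpos": joint angles; "qvel": joint speeds; "joint_torque": joint torques, N m; "ee_pos": TCP position; "orientation": TCP orientation; "ft_force": force on the tool from outside, world axes, zero at the start; "moment": the same for the moment, N m; "width": finger opening in mm.
Only numpy, scipy, OpenCV 4.12 (cv2) and the standard library are available. Lean on these libraries where they do the work, as an engineer would, in place of code of your own. Each camera call takes 0.05 s, during which the arm holds its last target.

## Task

Loosen the clamp knob of the small swivel-base vise before moving the vise, swing the vise until its pointer is lined up with the tall pointed index pin on the base's rim (not the low round stud), then retighten the clamp knob to a firm 0.3 N m; never wrench it past about 0.4 N m. Let go of everything, and leave the other things on the bench alone.

Things in the scene. Friction and masses are not known exactly. Their poses are not given: they have to be found in the camera images.
- swivel_base: fixed round dark steel base of the vise, 260 mm across, 18 mm high, a bolting lug either side. Origin at bench level on the vertical swivel axis. +x points to the graduated part of the rim; the clamp bracket (64 mm high, 44 mm wide) stands on the -x rim. The index pin stands 0.55 to 0.8 rad to one side or the other of +x.
- vise_head: swivelling vise: steel disc 184 mm across (top 30 mm above the bench) with a blue bed 114 x 46 mm (top 53 mm up) and two jaw blocks. Origin on the vertical swivel axis, 18 mm up. +x runs along the vise to the fixed jaw and the dark pointer; lined up when +x points at the index pin. Swings 1.1 rad either way from the base's +x, starts near 0, drags with 0.25 N m when unclamped.
- jaw_top (a point): middle of the top of the fixed jaw, a plain block 50 mm wide (vise y) and 24 mm thick (vise x), 82 mm above the bench and 40 mm out from the swivel axis along the vise's +x. Its sides are free down to the bed, 30 mm below; it can be gripped from above across its 50 mm and swung.
- pointer_tip (a point): tip of the dark pointer on the disc, 92 mm out along the vise's +x, 33 mm above the bench.
- pin_point (a point): point of the tall index pin: a steel pin 15 mm thick with a conical top, fixed on the base's rim 100 to 121 mm from the swivel axis; the point is 48 mm above the bench.
- round_stud: low domed steel stud, 18 mm across and 10 mm high, fixed on the other side of the rim; not the mark. Origin under its centre.
- knob_grip (a point): centre of the grip bar of the clamp knob: a black bar 64 mm long, 13 mm thick, 20 mm high, on a vertical screw 85 mm from the swivel axis on the base's -x side. This point is on the screw's axis, 100 mm above the bench; x runs along the bar. The hub under the bar is 28 mm across and the bracket's top lies 36 mm below this point.
- clamp_knob (a joint): angle of the clamp knob, rad: 0 at the start (clamped), grows as it is loosened (counter-clockwise from above), range -1.5 to 2.2. About 0.45 rad unclamps it where it stands; the disc is worn uneven, so loosen by 0.95 to 1.2 rad to be clear all the way round. When retightened it bites up to 0.4 rad earlier or later than before: going back to the old angle is wrong, go by the torque.
- clamp_shoe: steel shoe, 20 mm across, under the bracket; the knob presses it on the disc. Origin on the knob's axis, 64 mm above the bench. The free knob drags with 0.1 to 0.2 N m; once it bites, the torque rises about 0.4 N m per rad and the clamp force about 105 N per rad: some 25 N at 0.25 N m, 38 N at 0.3, 53 N at 0.36. It stays as tight as it is left.
- v_block: loose dark steel V-block, 70 x 45 x 52 mm, bystander. Origin under its centre.
- oil_bottle: loose white plastic bottle, 60 mm across and 150 mm high, bystander. Origin under its centre.
- gauge_block: loose aluminium block, 80 x 50 x 30 mm, bystander. Origin under its centre.

How it is judged:
By the outcome, as a careful person would: the job done as asked, in the order asked, and still so for the second after the job is handed in, with the robot touching nothing.
It also fails if it takes over 72 s, if anything falls off the work surface, if the arm or the gripper's body presses on something with over 40 N, if the wrist force passes 120 N, or if a joint passes its speed limit or range.

## Working session

There is one attempt and no reset: what is moved stays moved. The work goes in short steps, Python scripts to look and compute and a tool call to move; the robot and the scene stay as the last step left them, time stands still between calls to the robot, and variables do not carry over. Pictures are saved under pics/ and viewed, and the job is handed in when it is done.

Besides the shell and the picture viewer there is one more tool, called after ">>>" as a command line: name --argument value ..., lists and objects as JSON in quotes. jog_arm: Moves the arm, as the interface text tells. Its arguments: {"type":"object","properties":{"steps":{"type":"array"}},"required":["steps"]}

```bash
ls; mkdir -p pics; cat > h.py <<'E'
import numpy as np,cv2
from workcell import ctrl
from scipy.spatial.transform import Rotation as R
def cam(n):
    c=ctrl.camera_info(n)
    return c
def shot(n,f):
    im=ctrl.get_image(n); cv2.imwrite('pics/'+f,im[:,:,::-1]); return im
E
python3 - <<'E'
from h import *
print(ctrl.get_obs())
for n in ('scene','top','wrist'): print(n,ctrl.camera_info(n))
shot('scene','s0.png');shot('top','t0.png')
for th in ['swivel_base','knob_grip','jaw_top','pointer_tip','pin_point','round_stud','clamp_shoe','vise_head']:
    for n in('scene','top'):
        print(th,n,[(d['uv'],round(d['p'],2)) for d in ctrl.landmark_of(th,n)][:3])
print(ctrl.get_obs()['t'])
E
```

```text
pics
{'t': 0.0, 'qpos': array([ 1.14203694e+00,  4.23813978e-01,  1.63068549e+00, -8.43523048e-06,
        1.08858760e+00, -1.89848410e-02]), 'qvel': array([ 8.70985557e-04, -7.55073859e-04, -1.62917066e-05, -3.35948992e-04,
       -8.58681237e-04,  1.07762944e-03]), 'joint_torque': array([ 1.15735638e-03, -5.44634449e+01, -2.73668826e+01,  6.44961954e-02,
        2.27549532e-02, -4.80405834e-05]), 'ee_pos': array([248.85430426, 573.01679423, 403.92003549]), 'orientation': array([-6.39106155e-01, -3.07556560e+00,  2.29119658e-03]), 'ft_force': array([-0.38694333,  0.66817294, -0.63739569]), 'moment': array([0.01220009, 0.00733381, 0.02200295]), 'width': 87.71980563674151}
scene {'fx': 377.97949873365695, 'fy': 377.97949873365695, 'cx': 326.74353200176193, 'cy': 197.33497979187382, 'origin': array([1161.11732861,   15.74741861,  780.96051112]), 'attitude': array([-1.92877852, -1.74687446,  0.60185177])}
top {'fx': 511.24405079587376, 'fy': 511.24405079587376, 'cx': 315.5571763804206, 'cy': 199.27181033394638, 'origin': array([ 492.46558247,   45.47025415, 1172.37432496]), 'attitude': 
[... 469 characters left out ...]
0.00000000e+00,
         1.00000000e+00]])}
swivel_base scene [([327.3, 204.2], 0.77), ([306.2, 275.8], 0.36)]
swivel_base top [([298.5, 229.0], 0.88)]
knob_grip scene [([333.7, 150.4], 0.7)]
knob_grip top [([282.4, 268.5], 0.79)]
jaw_top scene [([318.9, 197.5], 0.78)]
jaw_top top [([300.9, 212.6], 0.64)]
pointer_tip scene [([320.0, 225.1], 0.77)]
pointer_tip top [([312.1, 193.8], 0.81)]
pin_point scene [([349.8, 221.7], 0.47), ([321.2, 227.6], 0.23)]
pin_point top [([278.3, 187.5], 0.61)]
round_stud scene []
round_stud top [([337.7, 204.8], 0.55)]
clamp_shoe scene []
clamp_shoe top []
vise_head scene [([329.5, 201.4], 0.79), ([333.8, 151.8], 0.54)]
vise_head top [([296.4, 232.9], 0.87)]
0.9
```

View pics/s0.png

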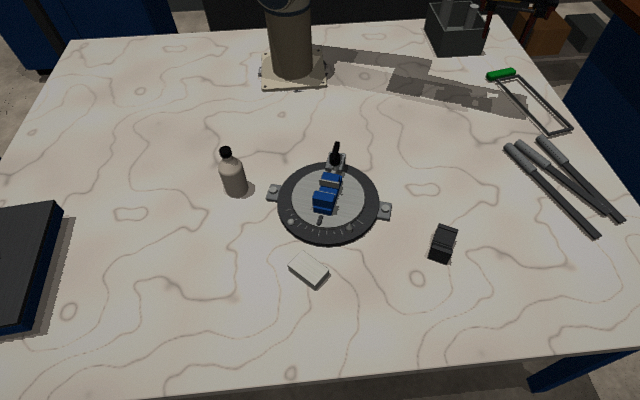

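View pics/t0.png

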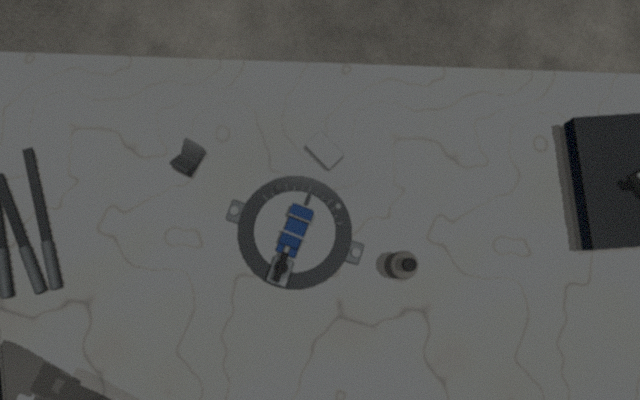

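```bash
cat >> h.py <<'E'
def ray(n,uv,pose=None):
    c=ctrl.camera_info(n)
    d=np.array([(uv[0]-c['cx'])/c['fx'],(uv[1]-c['cy'])/c['fy'],1.])
    if n=='wrist':
        T=c['T_tool_cam'];Rt=R.from_rotvec(pose[1]).as_matrix()
        return pose[0]+Rt@T[:3,3], Rt@T[:3,:3]@d
    return np.array(c['origin']),R.from_rotvec(c['attitude']).as_matrix()@d
def atz(n,uv,z,pose=None):
    o,d=ray(n,uv,pose); return o+d*(z-o[2])/d[2]
def proj(n,P,pose=None):
    c=ctrl.camera_info(n);P=np.asarray(P,float)
    if n=='wrist':
        T=c['T_tool_cam'];Rt=R.from_rotvec(pose[1]).as_matrix()
        o=pose[0]+Rt@T[:3,3];M=Rt@T[:3,:3]
    else: o=c['origin'];M=R.from_rotvec(c['attitude']).as_matrix()
    q=M.T@(P-o);return np.array([c['fx']*q[0]/q[2]+c['cx'],c['fy']*q[1]/q[2]+c['cy']])
E
python3 - <<'E'
from h import *
for th,n,uv,z in [('base','top',(298.5,229),0),('base','scene',(327.3,204.2),0),('knob','top',(282.4,268.5),100),('knob','scene',(333.7,150.4),100),('jaw','top',(300.9,212.6),82),('jaw','scene',(318.9,197.5),82),('ptr','top',(312.1,193.8),33),('ptr','scene',(320,225.1),33),('pin','top',(278.3,187.5),48),('pin','scene',(349.8,221.7),48),('stud','top',(337.7,204.8),18),('head','top',(296.4,232.9),18),('head','scene',(329.5,201.4),18)]:
    print(th,n,atz(n,uv,z).round(1))
im=cv2.imread('pics/t0.png');cv2.imwrite('pics/t0z.png',cv2.resize(im[150:330,200:420],None,fx=3.4,fy=3.3,interpolation=2))
E
```

```text
base top [590.5  57.    0. ]
base scene [589.8  62.9   0. ]
knob top [499.2  87.  100. ]
knob scene [498.5  88.8 100. ]
jaw top [619.   52.1  82. ]
jaw scene [628.6  40.4  82. ]
ptr top [668.1  28.4  33. ]
ptr scene [673.  38.  33.]
pin top [677.8 104.2  48. ]
pin scene [680.5 107.2  48. ]
stud top [646.7 -30.8  18. ]
head top [580.1  61.3  18. ]
head scene [594.9  68.2  18. ]
```

View pics/t0z.png

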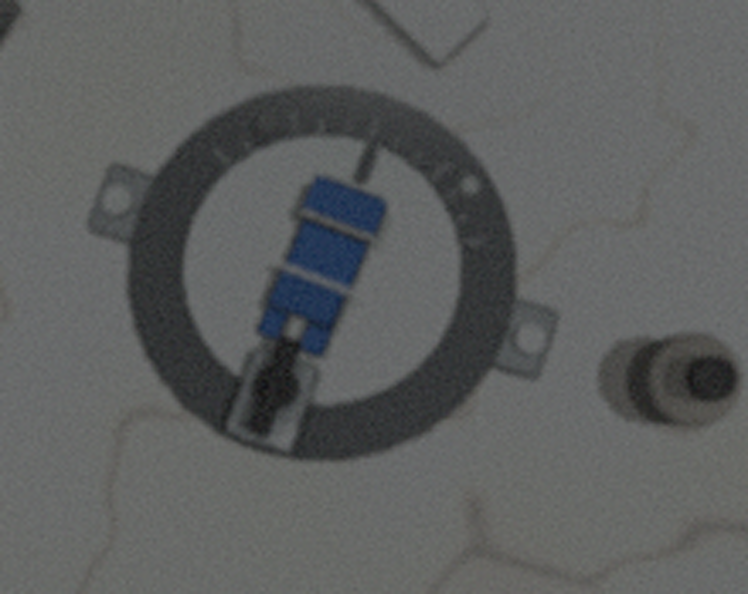

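The overview shows the vise near px (295,232), with marks on the rim at about (278,187) and (338,205). I need a close-up to tell which is the pin.

```bash
cat >> h.py <<'E'
def go(P,yaw=None):
    o=ctrl.get_obs();Rt=R.from_rotvec(o['orientation']).as_matrix()
    v=Rt.T@(np.array(P)-o['ee_pos'])
    y0=np.arctan2(Rt[1,0],Rt[0,0])
    print('tool shift mm',v.round(1),'yaw',round(y0,3),'tilt',Rt[:,2].round(4), 'q',o['qpos'].round(3),'t',o['t'])
    if yaw is not None:
        d=(yaw-y0+np.pi)%(2*np.pi)-np.pi
        print('turn about tool z deg',round(-np.degrees(d),2))
E
python3 -c "
from h import *
go((590,60,380))"
```

```text
tool shift mm [-517.3 -334.9   24.7] yaw 2.732 tilt [ 0. -0. -1.] q [ 1.142  0.423  1.63  -0.     1.089 -0.019] t 0.9
```

>>> jog_arm --steps '[[[-0.032,-0.021,0.0015,0,0,0,-1],[-0.032,-0.021,0.0015,0,0,0,-1],[-0.032,-0.021,0.0015,0,0,0,-1],[-0.032,-0.021,0.0015,0,0,0,-1],[-0.032,-0.021,0.0015,0,0,0,-1],[-0.032,-0.021,0.0015,0,0,0,-1],[-0.032,-0.021,0.0015,0,0,0,-1],[-0.032,-0.021,0.0015,0,0,0,-1],[-0.032,-0.021,0.0015,0,0,0,-1],[-0.032,-0.021,0.0015,0,0,0,-1],[-0.032,-0.021,0.0015,0,0,0,-1],[-0.032,-0.021,0.0015,0,0,0,-1],[-0.032,-0.021,0.0015,0,0,0,-1],[-0.032,-0.021,0.0015,0,0,0,-1],[-0.032,-0.021,0.0015,0,0,0,-1],[-0.032,-0.021,0.0015,0,0,0,-1],[0,0,0,0,0,0,-1],[0,0,0,0,0,0,-1],[0,0,0,0,0,0,-1],[0,0,0,0,0,0,-1]]]'

```text
t: 2.57
ee_pos: [584.0, 62.1, 380.6]
orientation: [-0.638, -3.076, -0.0]
ft_force: [-0.5, -0.3, 0.5]
width: 87.9
```

```bash
python3 - <<'E'
from h import *
o=ctrl.get_obs();pose=(o['ee_pos'],o['orientation']);print(o['ee_pos'],o['qvel'].round(3),o['qpos'].round(3),o['ft_force'],o['moment'])
shot('wrist','w1.png');np.savez('w1.npz',p=pose[0],r=pose[1])
Z=dict(swivel_base=0,knob_grip=100,jaw_top=82,pointer_tip=33,pin_point=48,round_stud=18,vise_head=18)
for th in Z:
    for d in ctrl.landmark_of(th,'wrist')[:2]: print(th,d['uv'],round(d['p'],2),atz('wrist',d['uv'],Z[th],pose).round(1))
E
```

```text
[584.04156449  62.05343807 380.61370015] [ 0.01  -0.003  0.001 -0.002 -0.001 -0.003] [ 0.086  0.397  1.734  0.     1.011 -1.077] [-0.54033486 -0.26670397  0.45872358] [-0.01670814  0.00284775 -0.05289755]
swivel_base [321.5, 178.0] 0.64 [584.4  65.    0. ]
knob_grip [312.5, 89.9] 0.76 [503.8  91.6 100. ]
jaw_top [324.7, 239.6] 0.95 [621.1  51.6  82. ]
pointer_tip [326.4, 269.5] 0.91 [670.5  33.4  33. ]
pin_point [401.9, 264.1] 0.63 [688.1 107.6  48. ]
pin_point [263.6, 269.3] 0.18 [638.4 -21.9  48. ]
round_stud [261.2, 266.9] 0.56 [646.1 -33.8  18. ]
round_stud [336.0, 337.6] 0.37 [761.6   7.2  18. ]
vise_head [322.1, 180.7] 0.55 [584.   65.7  18. ]
```

View pics/w1.png

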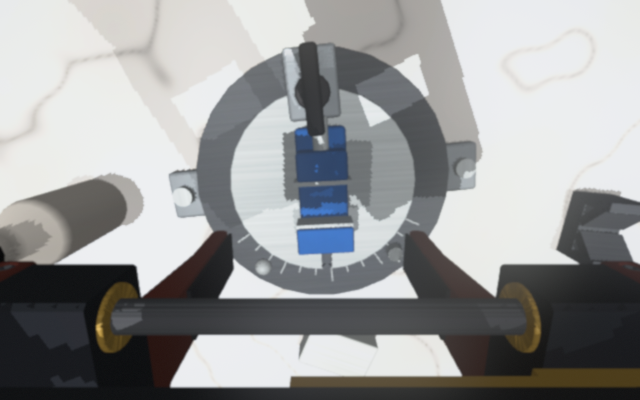

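>>> jog_arm --steps '[[[-0.03,0,0.006,0,0,0,-1],[-0.03,0,0.006,0,0,0,-1],[-0.03,0,0.006,0,0,0,-1],[0,0,0,0,0,0,-1],[0,0,0,0,0,0,-1]]]'

```text
t: 3.38
ee_pos: [667.8, 24.7, 361.8]
orientation: [-0.641, -3.075, 0.0]
ft_force: [-0.3, 0.1, 0.0]
width: 88.0
```

```bash
python3 - <<'E'
from h import *
o=ctrl.get_obs();pose=(o['ee_pos'],o['orientation']);print(o['ee_pos'],o['qvel'].round(3))
im=shot('wrist','w2.png');np.savez('w2.npz',p=pose[0],r=pose[1])
Z=dict(swivel_base=0,knob_grip=100,jaw_top=82,pointer_tip=33,pin_point=48,round_stud=18,vise_head=18)
for th in Z:
    for d in ctrl.landmark_of(th,'wrist')[:2]: print(th,d['uv'],round(d['p'],2),atz('wrist',d['uv'],Z[th],pose).round(1))
cv2.imwrite('pics/w2z.png',cv2.resize(im[100:250,220:440,::-1],None,fx=3.6,fy=3.6,interpolation=2))
E
```

```text
[667.78341035  24.71111522 361.79725042] [ 0.015 -0.03   0.044  0.003  0.005  0.003]
swivel_base [323.7, 87.6] 0.98 [584.8  65.7   0. ]
swivel_base [619.1, 141.4] 0.35 [748.6 314.7   0. ]
jaw_top [328.9, 137.2] 0.81 [623.5  52.   82. ]
pointer_tip [328.7, 189.1] 0.66 [671.1  33.2  33. ]
pin_point [412.5, 174.0] 0.54 [684.6 106.7  48. ]
round_stud [255.8, 188.3] 0.59 [645.2 -32.7  18. ]
vise_head [325.5, 84.9] 0.62 [584.3  67.4  18. ]
```

View pics/w2z.png

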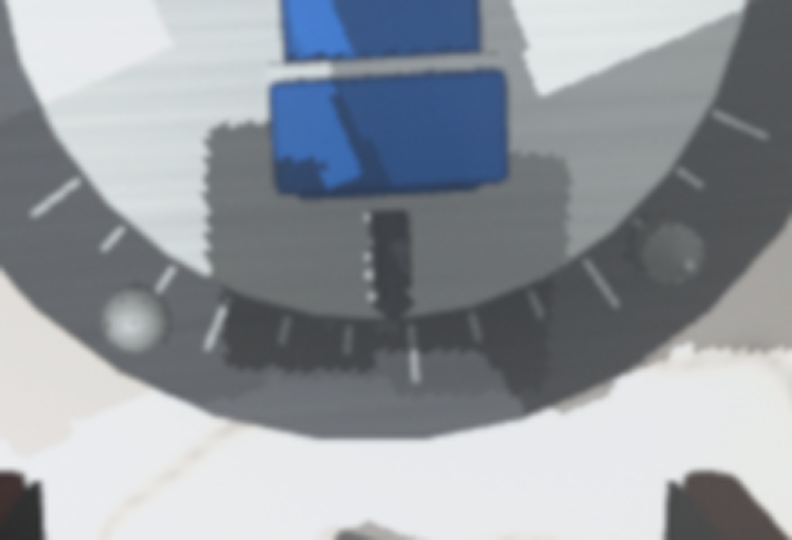

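View pics/w2.png

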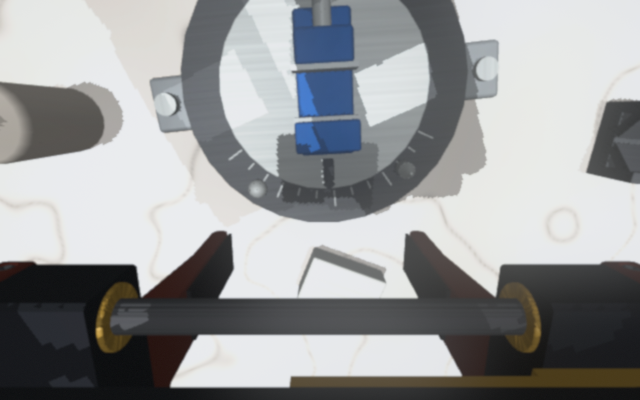

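```bash
python3 - <<'E'
from h import *
im=cv2.imread('pics/s0.png');cv2.imwrite('pics/s0z.png',cv2.resize(im[130:255,255:405],None,fx=4.6,fy=4.6,interpolation=2))
P={}
for k in ('w1','w2'):
    z=np.load(k+'.npz');P[k]=(z['p'],z['r'])
def tri(obs):
    A=np.zeros((3,3));b=np.zeros(3)
    for n,uv in obs:
        o,d=ray('wrist',uv,P[n]) if n in P else ray(n,uv)
        d/=np.linalg.norm(d);M=np.eye(3)-np.outer(d,d);A+=M;b+=M@o
    return np.linalg.solve(A,b).round(1)
print('left',tri([('w1',(263,268)),('w2',(257.2,188.8))]),tri([('w1',(263,268)),('w2',(257.2,188.8)),('top',(338.1,206))]))
print('right',tri([('w1',(397,254)),('w2',(407,170))]),tri([('w1',(397,254)),('w2',(407,170)),('top',(278.3,187.5))]))
print(tri([('w1',(312.5,89.9)),('top',(282.4,268.5)),('scene',(333.7,150.4))]))
E
```

```text
left [645.2 -29.8  25.7] [644.7 -30.5  24.7]
right [684.1 107.1  30.8] [680.4 105.6  39.3]
[501.4  89.  102.5]
```

View pics/s0z.png

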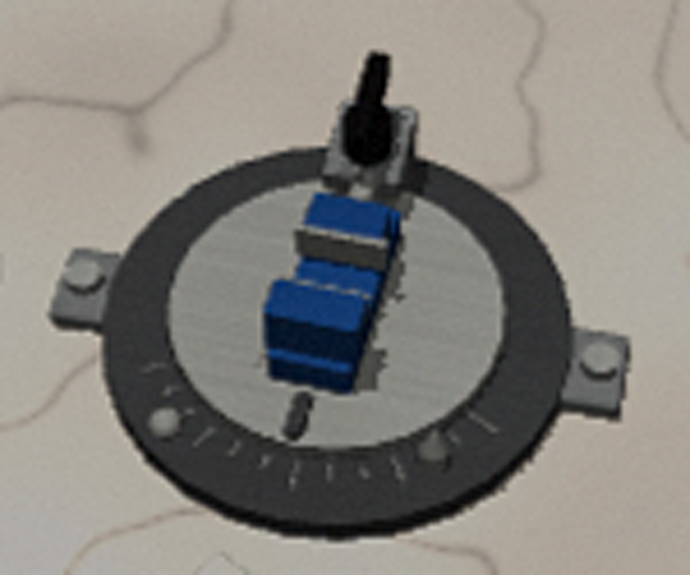

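```bash
python3 - <<'E'
from h import *
z=np.load('w1.npz');P=(z['p'],z['r'])
a=atz('wrist',(308.5,45),108,P);b=atz('wrist',(317,130),108,P);print(a,b,np.arctan2(*(a-b)[1::-1]),np.linalg.norm(a-b))
go((501,90,340))
E
```

```text
[476.25010154 100.76537702 108.        ] [531.06525774  83.36605328 108.        ] 2.834233516533181 57.510327907530886
tool shift mm [177.8  -6.9  23.1] yaw 2.732 tilt [ 4.e-04  0.e+00 -1.e+00] q [ 0.021  0.529  1.56   0.     1.052 -1.141] t 3.7833
```

>>> jog_arm --steps '[[[0.036,-0.001,0.004,0,0,0,-1],[0.036,-0.002,0.004,0,0,0,-1],[0.036,-0.002,0.005,0,0,0,-1],[0.036,-0.002,0.005,0,0,0,-1],[0.034,0,0.005,0,0,-5,-1],[0,0,0,0,0,0,-1],[0,0,0,0,0,0,-1],[0,0,0,0,0,0,-1],[0,0,0,0,0,0,-1]]]'

```text
t: 4.53
ee_pos: [502.6, 89.6, 340.4]
orientation: [0.506, 3.098, 0.001]
ft_force: [-0.4, 0.6, -0.1]
width: 87.6
```

```bash
python3 - <<'E'
from h import *
o=ctrl.get_obs();pose=(o['ee_pos'],o['orientation']);print(o['ee_pos'],o['qvel'].round(3),o['ft_force'],o['moment'])
im=shot('wrist','w3.png');np.savez('w3.npz',p=pose[0],r=pose[1])
for d in ctrl.landmark_of('knob_grip','wrist')[:2]: print(d['uv'],round(d['p'],2),atz('wrist',d['uv'],100,pose).round(1))
for d in ctrl.trace('knob_grip','wrist')[:1]:
    m=d['pixels'];print(d['bbox'],d['p'],m.sum());np.save('m3.npy',m)
go((501,90,263))
E
```

```text
[502.6287211   89.57577126 340.38283195] [-0.006  0.006 -0.002 -0.001  0.001 -0.001] [-0.42017435  0.56485482 -0.11826496] [-0.00986363 -0.01105706  0.02437981]
[319.6, 217.2] 0.97 [502.9  90.2 100. ]
tool shift mm [ 1.4  0.2 76.9] yaw 2.818 tilt [ 1.e-03  1.e-04 -1.e+00] q [ 0.153  0.348  1.931 -0.     0.862 -1.094] t 4.6833
```

View pics/w3.png

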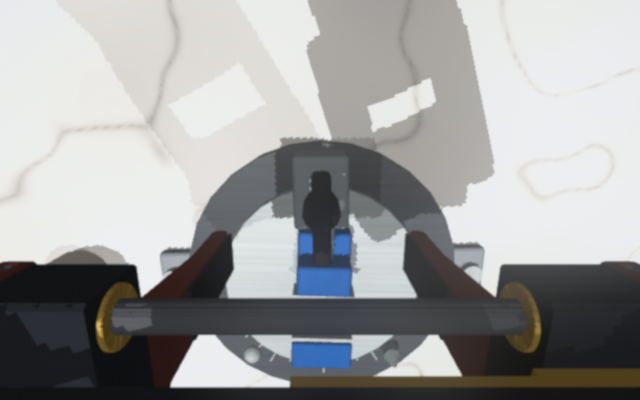

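>>> jog_arm --steps '[[[0,0,0.02,0,0,0,-1],[0,0,0.02,0,0,0,-1],[0,0,0.015,0,0,0,-1],[0,0,0.01,0,0,0,-1],[0,0,0,0,0,0,-1],[0,0,0,0,0,0,1],[0,0,0,0,0,0,1],[0,0,0,0,0,0,1],[0,0,0,0,0,0,1],[0,0,0,0,0,0,1],[0,0,0,0,0,0,1],[0,0,0,0,0,0,1]]]'

```text
t: 5.68
ee_pos: [501.3, 89.7, 275.0]
orientation: [0.504, 3.1, 0.0]
ft_force: [0.3, 0.1, -0.5]
width: 44.9
```

```bash
cat > st.py <<'E'
from h import *
o=ctrl.get_obs();Rt=R.from_rotvec(o['orientation']).as_matrix()
print('t',o['t'],o['ee_pos'].round(1),'F',o['ft_force'].round(2),'M',o['moment'].round(3),'w',round(o['width'],1),'yaw',round(np.arctan2(Rt[1,0],Rt[0,0])%(2*np.pi),4),'q',o['qpos'].round(3),'tq6',o['joint_torque'].round(3)[5])
E
python3 st.py
```

```text
t 5.6833 [501.3  89.7 275. ] F [ 0.29  0.13 -0.54] M [ 0.009 -0.052 -0.036] w 44.9 yaw 2.8191 q [ 0.154  0.455  1.966 -0.     0.72  -1.095] tq6 0.0
```

>>> jog_arm --steps '[[[0,0,0,0,0,0,1],[0,0,0,0,0,0,1],[0,0,0,0,0,0,1],[0,0,0,0,0,0,1],[0,0,0,0,0,0,1],[0,0,0,0,0,0,1],[0,0,0,0,0,0,1],[0,0,0,0,0,0,1]]]'

```text
t: 6.35
ee_pos: [501.7, 91.5, 274.7]
orientation: [0.504, 3.099, 0.005]
ft_force: [1.8, 15.4, -4.2]
width: 12.8
```

```bash
python3 st.py
```

```text
t 6.35 [501.7  91.5 274.7] F [ 1.85 15.37 -4.21] M [ 2.541 -0.252  0.402] w 12.8 yaw 2.819 q [ 0.156  0.456  1.965  0.004  0.718 -1.095] tq6 0.371
```

>>> jog_arm --steps '[[[0,0.0018,0,0,0,0,1],[0,0,0,0,0,0,1],[0,0,0,0,0,0,1],[0,0,0,0,0,0,1]]]'

```text
t: 6.68
ee_pos: [502.0, 92.0, 274.7]
orientation: [0.504, 3.1, 0.002]
ft_force: [0.8, 8.2, -2.5]
width: 12.8
```

```bash
python3 st.py
```

```text
t 6.6833 [502.   92.  274.7] F [ 0.82  8.16 -2.52] M [ 1.193 -0.097  0.381] w 12.8 yaw 2.8192 q [ 1.580e-01  4.570e-01  1.964e+00  1.000e-03  7.200e-01 -1.092e+00] tq6 0.362
```

>>> jog_arm --steps '[[[0,0.0017,0,0,0,-2,1],[0,0,0,0,0,0,1],[0,0,0,0,0,0,1],[0,0,0,0,0,0,1]]]'

```text
t: 7.02
ee_pos: [502.2, 92.5, 274.7]
orientation: [-0.45, -3.109, 0.002]
ft_force: [0.8, -5.5, 2.8]
width: 12.8
```

```bash
python3 st.py
```

```text
t 7.0167 [502.2  92.5 274.7] F [ 0.76 -5.51  2.76] M [-1.071  0.071  0.102] w 12.8 yaw 2.8538 q [ 1.590e-01  4.570e-01  1.963e+00 -1.000e-03  7.220e-01 -1.123e+00] tq6 0.127
```

>>> jog_arm --steps '[[[0,-0.0005,0,0,0,-5,1],[0,0,0,0,0,-5,1],[0,0,0,0,0,-5,1],[0,0,0,0,0,-5,1],[0,0,0,0,0,-5,1],[0,0,0,0,0,-5,1]]]'

```text
t: 7.52
ee_pos: [502.1, 91.2, 274.5]
orientation: [0.374, -3.118, 0.003]
ft_force: [1.1, -14.4, 1.3]
width: 12.9
```

```bash
python3 st.py
```

```text
t 7.5167 [502.1  91.2 274.5] F [  1.08 -14.38   1.33] M [-2.464 -0.247 -0.56 ] w 12.9 yaw 3.3805 q [ 0.157  0.457  1.964 -0.003  0.721 -1.651] tq6 0.808
```

>>> jog_arm --steps '[[[0,-0.0015,0,0,0,-5,1],[0,0,0,0,0,-5,1],[0,0,0,0,0,-5,1],[0,0,0,0,0,0,1],[0,0,0,0,0,0,1]]]'

```text
t: 7.93
ee_pos: [502.4, 90.2, 274.5]
orientation: [0.774, -3.044, 0.002]
ft_force: [0.2, -7.7, -0.7]
width: 12.9
```

```bash
python3 st.py
```

```text
t 7.9333 [502.4  90.2 274.5] F [ 0.16 -7.66 -0.68] M [-1.382 -0.131  0.153] w 12.9 yaw 3.6399 q [ 0.155  0.457  1.964 -0.002  0.721 -1.913] tq6 0.027
```

>>> jog_arm --steps '[[[0.0003,-0.0007,0,0,0,-5,1],[0,0,0,0,0,-5,1],[0,0,0,0,0,-5,1],[0,0,0,0,0,0,1],[0,0,0,0,0,0,1],[0,0,0,0,0,0,1]]]'

```text
t: 8.43
ee_pos: [502.8, 89.5, 274.5]
orientation: [1.165, -2.918, 0.002]
ft_force: [1.2, -8.4, -1.8]
width: 12.8
```

```bash
python3 st.py
```

```text
t 8.4333 [502.8  89.5 274.5] F [ 1.25 -8.37 -1.77] M [-1.36  -0.272  0.182] w 12.8 yaw 3.9014 q [ 1.530e-01  4.570e-01  1.963e+00 -2.000e-03  7.210e-01 -2.176e+00] tq6 0.181
```

>>> jog_arm --steps '[[[0,0,0,0,0,0,-1],[0,0,0,0,0,0,-1],[0,0,0,0,0,0,-1],[0,0,0,0,0,0,-1],[0,0,-0.02,0,0,0,-1],[0,0,-0.025,0,0,0,-1],[0,0,-0.03,0,0,0,-1],[0,0,0,0,0,0,-1],[0,0,0,0,0,0,-1]]]'

```text
t: 9.18
ee_pos: [503.1, 90.6, 351.2]
orientation: [-1.163, 2.914, -0.001]
ft_force: [0.3, -0.2, -0.3]
width: 69.1
```

```bash
python3 st.py;python3 - <<'E'
from h import *
o=ctrl.get_obs();pose=(o['ee_pos'],o['orientation'])
im=shot('wrist','w4.png');np.savez('w4.npz',p=pose[0],r=pose[1])
for d in ctrl.landmark_of('knob_grip','wrist')[:2]: print(d['uv'],round(d['p'],2),atz('wrist',d['uv'],100,pose).round(1))
go((624,50,275),2.834)
E
```

```text
t 9.1833 [503.1  90.6 351.2] F [ 0.29 -0.23 -0.33] M [ 0.118 -0.011  0.064] w 69.1 yaw 3.9012 q [ 0.155  0.331  1.922  0.     0.884 -2.176] tq6 -0.001
[318.7, 214.8] 0.66 [504.1  92.  100. ]
tool shift mm [ -60.5 -113.2   74.1] yaw -2.382 tilt [-6.e-04  0.e+00 -1.e+00] q [ 0.155  0.334  1.924  0.     0.884 -2.176] t 9.2833
turn about tool z deg 61.15
```

View pics/w4.png

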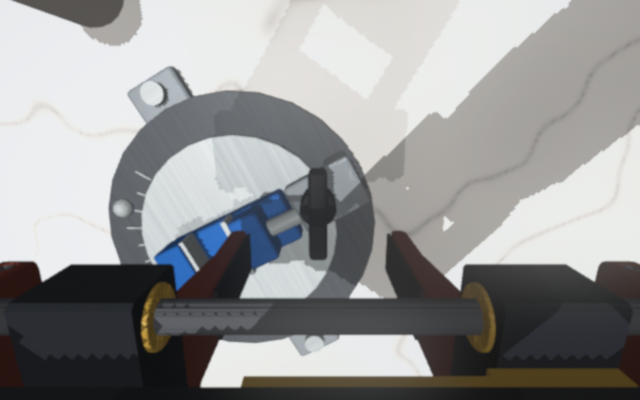

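>>> jog_arm --steps '[[[-0.015,-0.0275,0.0,0,0,0,-1],[-0.015,-0.0275,0.0,0,0,0,-1],[-0.015,-0.0275,0.01,0,0,0,-1],[-0.015,-0.0275,0.01,0,0,0,-1],[0,0,0.005,0,0,7,-1],[0,0,0.005,0,0,7,-1],[0,0,0.005,0,0,7,-1],[0,0,0.005,0,0,7,-1],[0,0,0.005,0,0,7,-1],[0,0,0.005,0,0,7,-1],[0,0,0,0,0,7,-1],[0,0,0,0,0,7,-1],[0,0,0,0,0,7,-1],[0,0,0,0,0,0,-1],[0,0,0,0,0,0,-1]]]'

```text
t: 10.53
ee_pos: [621.4, 51.9, 298.2]
orientation: [-0.525, -3.095, 0.001]
ft_force: [-0.1, -1.3, -0.6]
width: 87.9
```

```bash
python3 st.py;python3 - <<'E'
from h import *
o=ctrl.get_obs();pose=(o['ee_pos'],o['orientation'])
im=shot('wrist','w5.png');np.savez('w5.npz',p=pose[0],r=pose[1])
for th,z in (('jaw_top',82),('pointer_tip',33),('pin_point',48),('swivel_base',0)):
  for d in ctrl.landmark_of(th,'wrist')[:2]: print(th,d['uv'],round(d['p'],2),atz('wrist',d['uv'],z,pose).round(1))
go((622,52,244),2.79)
E
```

```text
t 10.5333 [621.4  51.9 298.2] F [-0.1 -1.3 -0.6] M [-0.064  0.015 -0.017] w 87.9 yaw 2.8053 q [ 0.064  0.553  1.699  0.     0.892 -1.17 ] tq6 0.442
jaw_top [321.5, 234.4] 0.85 [624.1  52.4  82. ]
pointer_tip [316.0, 273.7] 0.77 [671.1  31.9  33. ]
swivel_base [320.1, 151.2] 0.93 [584.5  65.6   0. ]
tool shift mm [-0.2  0.2 55.4] yaw 2.803 tilt [-3.e-04 -0.e+00 -1.e+00] q [ 0.064  0.552  1.698 -0.     0.892 -1.168] t 10.7833
turn about tool z deg 0.76
```

View pics/w5.png

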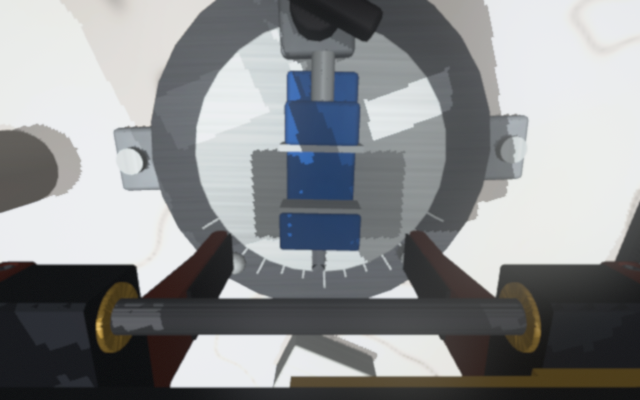

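>>> jog_arm --steps '[[[-0.0015,0,0.02,0,0,0,-1],[0,0,0.02,0,0,0,-1],[0,0,0.013,0,0,0.8,-1],[0,0,0,0,0,0,1],[0,0,0,0,0,0,1],[0,0,0,0,0,0,1],[0,0,0,0,0,0,1],[0,0,0,0,0,0,1],[0,0,0,0,0,0,1],[0,0,0,0,0,0,1],[0,0,0,0,0,0,1],[0,0,0,0,0,0,1],[0,0,0,0,0,0,1]]]'

```text
t: 11.87
ee_pos: [623.7, 51.6, 247.5]
orientation: [0.553, 3.091, 0.001]
ft_force: [-0.9, 2.0, 5.4]
width: 49.8
```

```bash
python3 st.py
```

```text
t 11.8667 [623.7  51.6 247.5] F [-0.91  2.    5.41] M [ 0.353  0.091 -0.129] w 49.8 yaw 2.7874 q [ 0.063  0.628  1.712  0.     0.8   -1.153] tq6 -0.172
```

>>> jog_arm --steps '[[[0.0001,0.0018,0,0,0,-2.5,1],[0.00016,0.0036,0,0,0,-5,1],[0.00016,0.0036,0,0,0,-5,1],[0.00016,0.0036,0,0,0,-5,1],[0,0,0,0,0,0,1]]]'

```text
t: 12.28
ee_pos: [626.1, 64.1, 247.5]
orientation: [0.067, 3.14, -0.0]
ft_force: [-1.0, -0.3, 5.4]
width: 49.5
```

```bash
python3 st.py
```

```text
t 12.2833 [626.1  64.1 247.5] F [-1.05 -0.26  5.37] M [0.378 0.155 0.175] w 49.5 yaw 3.0989 q [ 8.300e-02  6.320e-01  1.703e+00 -1.000e-03  8.050e-01 -1.445e+00] tq6 -0.796
```

>>> jog_arm --steps '[[[0.00016,0.0036,0,0,0,-5,1],[0.00016,0.0036,0,0,0,-5,1],[0.00016,0.0036,0,0,0,-5,1],[0.00016,0.0036,0,0,0,-5,1],[0,0,0,0,0,0,1],[0,0,0,0,0,0,1]]]'

```text
t: 12.78
ee_pos: [624.3, 77.8, 247.5]
orientation: [-0.472, 3.105, -0.001]
ft_force: [0.3, -2.4, 5.8]
width: 49.9
```

```bash
python3 st.py;python3 - <<'E'
from h import *
o=ctrl.get_obs();pose=(o['ee_pos'],o['orientation'])
im=shot('wrist','w6.png');np.savez('w6.npz',p=pose[0],r=pose[1])
im2=shot('top','t6.png');im3=shot('scene','s6.png')
for n in('wrist','top','scene'):
 for th,z in (('pointer_tip',33),('pin_point',48)):
  for d in ctrl.landmark_of(th,n)[:2]: print(n,th,d['uv'],round(d['p'],2),atz(n,d['uv'],z,pose).round(1))
cv2.imwrite('pics/s6z.png',cv2.resize(im3[130:255,255:405,::-1],None,fx=4.6,fy=4.6,interpolation=2))
E
```

```text
t 12.7833 [624.3  77.8 247.5] F [ 0.31 -2.36  5.84] M [0.264 0.13  0.236] w 49.9 yaw 3.4436 q [ 1.050e-01  6.320e-01  1.704e+00 -1.000e-03  8.050e-01 -1.767e+00] tq6 0.135
wrist pointer_tip [318.1, 304.7] 0.86 [672.5  92.6  33. ]
wrist pin_point [335.6, 341.1] 0.46 [684.3 107.6  48. ]
scene pointer_tip [345.8, 222.2] 0.73 [671.1  99.4  33. ]
scene pin_point [349.6, 221.6] 0.5 [680.2 106.7  48. ]
scene pin_point [439.1, 249.0] 0.17 [772. 293.  48.]
```

View pics/w6.png

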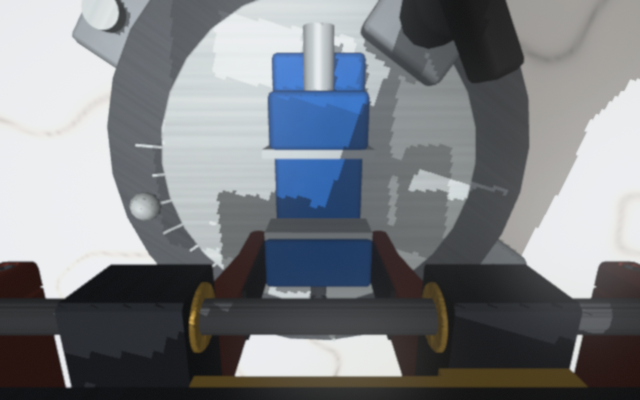

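View pics/s6z.png

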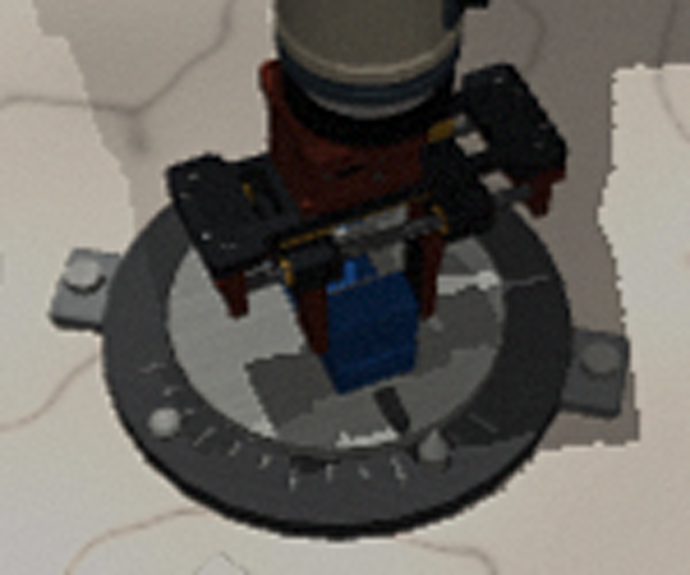

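>>> jog_arm --steps '[[[0.0001,0.0019,0,0,0,-2.7,1],[0.0001,0.0019,0,0,0,-2.7,1],[0,0,0,0,0,0,1],[0,0,0,0,0,0,1],[0,0,0,0,0,0,1]]]'

```text
t: 13.65
ee_pos: [623.0, 81.3, 247.5]
orientation: [-0.617, 3.079, -0.001]
ft_force: [0.6, -0.8, 5.8]
width: 49.7
```

```bash
python3 st.py
```

```text
t 13.65 [623.   81.3 247.5] F [ 0.55 -0.84  5.82] M [0.291 0.14  0.31 ] w 49.7 yaw 3.5373 q [ 1.110e-01  6.310e-01  1.706e+00 -1.000e-03  8.030e-01 -1.855e+00] tq6 0.301
```

>>> jog_arm --steps '[[[0,0,0,0,0,0,-1],[0,0,0,0,0,0,-1],[0,0,0,0,0,0,-1],[0,0,0,0,0,0,-1],[0,0,-0.03,0,0,0,-1],[0,0,-0.03,0,0,0,-1],[-0.015,0,-0.02,0,0,0,-1],[-0.02,0,0,0,0,0,-1],[-0.025,0,0,0,0,0,-1],[0,0,0,0,0,0,-1],[0,0,0,0,0,0,-1],[0,0,0,0,0,0,-1]]]'

```text
t: 14.65
ee_pos: [677.1, 104.4, 325.8]
orientation: [0.616, -3.078, -0.0]
ft_force: [-0.5, 0.3, -0.4]
width: 87.4
```

```bash
python3 st.py;python3 - <<'E'
from h import *
o=ctrl.get_obs();pose=(o['ee_pos'],o['orientation'])
im=shot('wrist','w7.png');np.savez('w7.npz',p=pose[0],r=pose[1])
for n in('wrist',):
 for th,z in (('pointer_tip',33),('pin_point',48),('swivel_base',0),('jaw_top',82)):
  for d in ctrl.landmark_of(th,n)[:2]: print(n,th,d['uv'],round(d['p'],2),atz(n,d['uv'],z,pose).round(1))
cv2.imwrite('pics/w7z.png',cv2.resize(im[60:250,220:420,::-1],None,fx=3.1,fy=3.1,interpolation=2))
E
```

```text
t 14.65 [677.1 104.4 325.8] F [-0.47  0.28 -0.35] M [ 0.03   0.009 -0.015] w 87.4 yaw 3.5366 q [ 0.136  0.597  1.537 -0.     1.009 -1.83 ] tq6 0.002
wrist pointer_tip [317.5, 188.5] 0.7 [668.4 100.5  33. ]
wrist pointer_tip [313.7, 129.0] 0.47 [625.3  79.3  33. ]
wrist pin_point [316.4, 214.8] 0.79 [685.3 106.6  48. ]
wrist pin_point [315.1, 73.5] 0.66 [588.2  65.2  48. ]
wrist swivel_base [315.4, 75.6] 0.97 [585.2  63.8   0. ]
wrist jaw_top [315.6, 128.6] 0.56 [622.2  80.   82. ]
```

View pics/w7z.png

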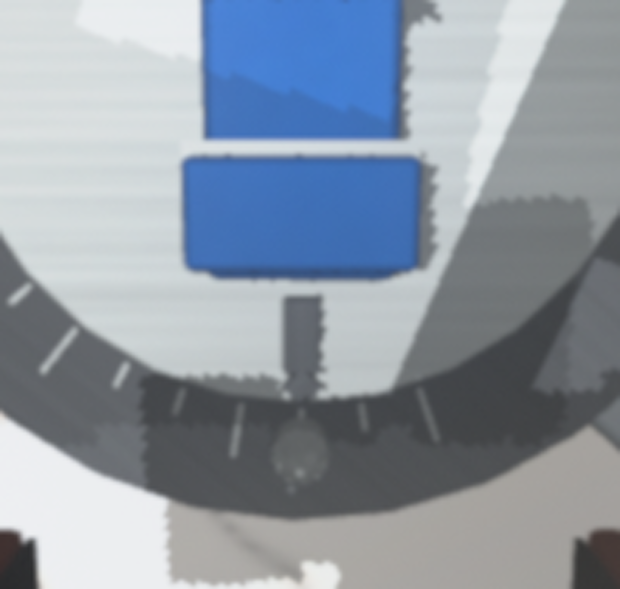

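The pin is clearly the tall conical mark: in w7 the pointer (zoom col 302), jaw centre (301.5) and pin (301) are in line. Back to the knob.

```bash
python3 -c "
from h import *
go((504.5,91.3,330),3.905)"
```

```text
tool shift mm [164.6  54.5  -3.4] yaw -2.747 tilt [-7.e-04 -1.e-04 -1.e+00] q [ 0.135  0.597  1.536 -0.     1.009 -1.83 ] t 14.9
turn about tool z deg -21.13
```

>>> jog_arm --steps '[[[0.033,0.011,-0.0008,0,0,0,-1],[0.033,0.011,-0.0008,0,0,0,-1],[0.033,0.011,-0.0008,0,0,0,-1],[0.033,0.011,0,0,0,0,-1],[0.0325,0.0105,0,0,0,0,-1],[0,0,0,0,0,-7,-1],[0,0,0,0,0,-7,-1],[0,0,0,0,0,-7,-1],[0,0,0,0,0,0,-1],[0,0,0,0,0,0,-1],[0,0,0,0,0,0,-1]]]'

```text
t: 15.82
ee_pos: [505.0, 91.5, 329.1]
orientation: [-1.162, 2.919, 0.0]
ft_force: [-0.8, -0.3, 0.6]
width: 87.9
```

```bash
python3 st.py;python3 - <<'E'
from h import *
o=ctrl.get_obs();pose=(o['ee_pos'],o['orientation'])
im=shot('wrist','w8.png')
for d in ctrl.landmark_of('knob_grip','wrist')[:2]: print(d['uv'],round(d['p'],2),atz('wrist',d['uv'],100,pose).round(1))
Ms=[]
for i in range(10):
    ctrl.get_image('wrist');Ms.append(ctrl.get_obs()['moment'][2])
print(np.round(Ms,3),np.mean(Ms))
go((504.5,91.3,275),3.905)
E
```

```text
t 15.8167 [505.   91.5 329.1] F [-0.76 -0.27  0.61] M [ 0.093  0.046 -0.045] w 87.9 yaw 3.8992 q [ 0.156  0.369  1.931  0.     0.842 -2.172] tq6 -0.024
[319.2, 220.4] 0.96 [502.7  90.9 100. ]
[ 0.017  0.007  0.022 -0.025  0.017 -0.005 -0.019  0.066  0.013 -0.022] 0.0069721541229293815
tool shift mm [ 0.6  0.2 54.1] yaw -2.38 tilt [-0. -0. -1.] q [ 0.156  0.369  1.931 -0.     0.842 -2.176] t 16.4167
turn about tool z deg -0.13
```

View pics/w8.png

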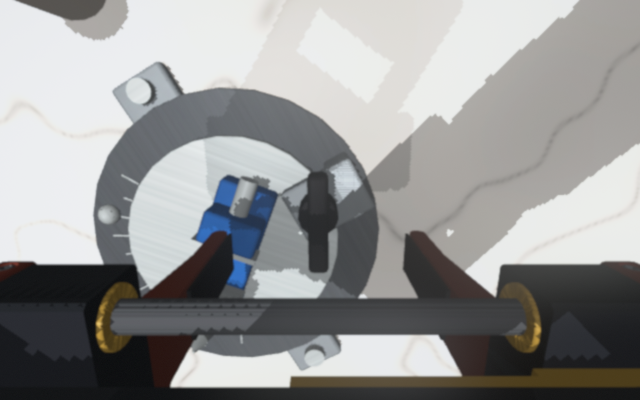

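>>> jog_arm --steps '[[[0.0006,0.0002,0.02,0,0,0,-1],[0,0,0.02,0,0,0,-1],[0,0,0.014,0,0,0,-1],[0,0,0,0,0,0,1],[0,0,0,0,0,0,1],[0,0,0,0,0,0,1],[0,0,0,0,0,0,1],[0,0,0,0,0,0,1],[0,0,0,0,0,0,1],[0,0,0,0,0,0,1],[0,0,0,0,0,0,1],[0,0,0,0,0,0,1],[0,0,0,0,0,0,1],[0,0,0,0,0,0,1],[0,0,0,0,0,0,1],[0,0,0,0,0,0,1],[0,0,0,0,0,0,1],[0,0,0,0,0,0,1],[0,0,0,0,0,0,1]]]'

```text
t: 18.0
ee_pos: [504.7, 91.2, 275.1]
orientation: [-1.167, 2.916, -0.001]
ft_force: [1.8, -4.4, -1.6]
width: 12.7
```

```bash
python3 st.py
```

```text
t 18.0 [504.7  91.2 275.1] F [ 1.83 -4.38 -1.59] M [-0.522 -0.31   0.164] w 12.7 yaw 3.9032 q [ 1.560e-01  4.590e-01  1.958e+00 -1.000e-03  7.240e-01 -2.176e+00] tq6 0.171
```

>>> jog_arm --steps '[[[0,-0.0004,0,0,0,3,1],[0,0,0,0,0,3,1],[0,0,0,0,0,3,1],[0,0,0,0,0,1,1],[0,0,0,0,0,0.5,1]]]'

```text
t: 18.42
ee_pos: [504.7, 91.1, 275.0]
orientation: [0.895, -3.011, -0.0]
ft_force: [1.1, -1.4, -0.2]
width: 12.7
```

```bash
cat > mz.py <<'E'
from h import *
import sys
n=int(sys.argv[1]) if len(sys.argv)>1 else 6
Ms=[];Fs=[]
for i in range(n):
    ctrl.get_image('wrist');o=ctrl.get_obs();Ms.append(o['moment'][2]);Fs.append(o['ft_force'])
Rt=R.from_rotvec(o['orientation']).as_matrix();y=np.arctan2(Rt[1,0],Rt[0,0])%(2*np.pi)
F=np.mean(Fs,0)
print('t',round(o['t'],2),np.round(Ms,3),'mean',round(np.mean(Ms),3),'F',F.round(1),'Ftool',(Rt.T@F).round(1),'yaw',round(y,4),'turned from open',round(3.90-y,3),'pos',o['ee_pos'].round(1))
E
python3 mz.py
```

```text
t 18.72 [0.211 0.118 0.092 0.162 0.12  0.113] mean 0.136 F [ 0.4 -1.1 -0.3] Ftool [ 0.3 -1.1  0.3] yaw 3.7201 turned from open 0.18 pos [504.7  91.1 275.1]
```

>>> jog_arm --steps '[[[0,0,0,0,0,3,1],[0,0,0,0,0,3,1],[0,0,0,0,0,2,1],[0,0,0,0,0,1,1],[0,0,0,0,0,0.5,1]]]'

```text
t: 19.13
ee_pos: [504.8, 91.2, 275.1]
orientation: [0.643, -3.075, -0.0]
ft_force: [-1.2, 0.2, 1.0]
width: 12.8
```

```bash
python3 mz.py
```

```text
t 19.43 [0.177 0.233 0.235 0.292 0.187 0.245] mean 0.228 F [-0.5  0.6  1.8] Ftool [ 0.2  0.8 -1.8] yaw 3.5542 turned from open 0.346 pos [504.7  91.1 275.1]
```

>>> jog_arm --steps '[[[0,0,0,0,0,3,1],[0,0,0,0,0,3,1],[0,0,0,0,0,1,1],[0,0,0,0,0,0.5,1]]]'

```text
t: 19.77
ee_pos: [504.7, 91.2, 275.2]
orientation: [0.441, -3.11, -0.0]
ft_force: [-2.2, 2.0, 2.5]
width: 12.8
```

```bash
python3 mz.py
```

```text
t 20.07 [0.264 0.28  0.244 0.352 0.298 0.255] mean 0.282 F [-1.5  2.8  3.4] Ftool [ 0.7  3.1 -3.4] yaw 3.4234 turned from open 0.477 pos [504.7  91.2 275.2]
```

>>> jog_arm --steps '[[[0,0,0,0,0,1,1],[0,0,0,0,0,1,1],[0,0,0,0,0,1,1],[0,0,0,0,0,0,1]]]'

```text
t: 20.4
ee_pos: [504.7, 91.1, 275.1]
orientation: [0.356, -3.121, -0.0]
ft_force: [-2.8, 3.4, 4.8]
width: 12.9
```

```bash
python3 mz.py 16
```

```text
t 21.2 [0.235 0.236 0.217 0.312 0.251 0.237 0.279 0.306 0.302 0.227 0.264 0.285
 0.283 0.255 0.266 0.285] mean 0.265 F [-2.4  3.9  5.3] Ftool [ 1.5  4.4 -5.3] yaw 3.3693 turned from open 0.531 pos [504.8  91.1 275.2]
```

>>> jog_arm --steps '[[[0,0,0,0,0,0.7,1],[0,0,0,0,0,0.7,1],[0,0,0,0,0,0.6,1]]]'

```text
t: 21.45
ee_pos: [504.8, 91.2, 275.2]
orientation: [0.302, -3.127, -0.0]
ft_force: [-2.0, 3.5, 5.1]
width: 13.0
```

```bash
python3 mz.py 16
```

```text
t 22.25 [0.329 0.363 0.327 0.31  0.318 0.27  0.264 0.319 0.328 0.316 0.373 0.345
 0.345 0.34  0.294 0.298] mean 0.321 F [-2.4  3.9  5.7] Ftool [ 1.6  4.3 -5.7] yaw 3.3346 turned from open 0.565 pos [504.7  91.2 275.2]
```

>>> jog_arm --steps '[[[0,0,0,0,0,0,-1],[0,0,0,0,0,0,-1],[0,0,0,0,0,0,-1],[0,0,0,0,0,0,-1],[0,0,0,0,0,0,-1],[0,0,-0.02,0,0,0,-1],[0,0,-0.03,0,0,0,-1],[0,0,-0.03,0,0,0,-1],[-0.04,0,-0.01,0,0,0,-1],[-0.04,0,0,0,0,0,-1],[-0.04,0,0,0,0,0,-1],[-0.03,0,0,0,0,0,-1],[0,0,0,0,0,0,-1],[0,0,0,0,0,0,-1],[0,0,0,0,0,0,-1]]]'

```text
t: 23.5
ee_pos: [651.0, 119.7, 364.2]
orientation: [0.304, -3.124, 0.0]
ft_force: [0.0, 0.1, -0.3]
width: 87.7
```

```bash
python3 st.py;python3 - <<'E'
from h import *
o=ctrl.get_obs();pose=(o['ee_pos'],o['orientation'])
im=shot('wrist','w9.png')
for th,z in (('pointer_tip',33),('pin_point',48),('swivel_base',0),('jaw_top',82)):
  for d in ctrl.landmark_of(th,'wrist')[:2]: print(th,d['uv'],round(d['p'],2),atz('wrist',d['uv'],z,pose).round(1))
E
```

```text
t 23.5 [651.  119.7 364.2] F [ 0.04  0.1  -0.29] M [0.079 0.017 0.028] w 87.7 yaw 3.3355 q [ 0.164  0.521  1.571 -0.     1.051 -1.601] tq6 0.002
pointer_tip [293.6, 207.3] 0.87 [672.3 100.   33. ]
pin_point [296.9, 222.5] 0.57 [681.7 105.8  48. ]
swivel_base [277.6, 106.3] 0.62 [584.   66.1   0. ]
jaw_top [276.4, 159.0] 0.61 [622.5  81.1  82. ]
```

View pics/w9.png

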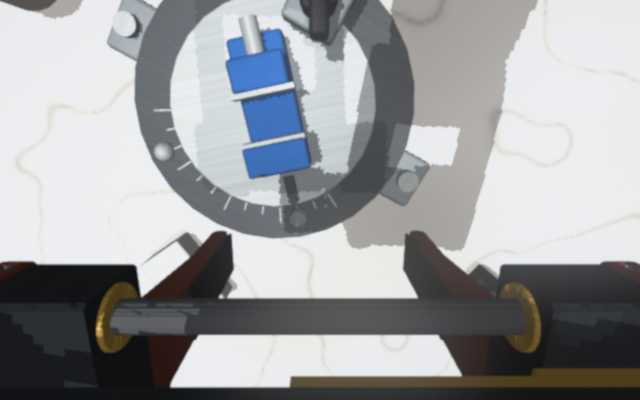

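```bash
python3 -c "
from h import *
go((677.1,104.4,325.8),3.5366)"
```

```text
tool shift mm [-22.5 -20.1  39.5] yaw -2.948 tilt [-3.e-04 -0.e+00 -1.e+00] q [ 0.164  0.52   1.571 -0.     1.051 -1.601] t 23.75
turn about tool z deg -11.51
```

>>> jog_arm --steps '[[[-0.0115,-0.01,0.02,0,0,0,-1],[-0.011,-0.01,0.0195,0,0,0,-1],[0,0,0,0,0,-6,-1],[0,0,0,0,0,-5.5,-1],[0,0,0,0,0,0,-1],[0,0,0,0,0,0,-1],[0,0,0,0,0,0,-1]]]'

```text
t: 24.33
ee_pos: [677.7, 104.7, 326.0]
orientation: [-0.612, 3.081, -0.0]
ft_force: [0.8, 0.3, -0.6]
width: 87.6
```

```bash
python3 st.py; python3 - <<'E'
from h import *
im=shot('wrist','w10.png')
a=cv2.imread('pics/w7.png')
cv2.imwrite('pics/cmp.png',cv2.resize(np.hstack([a[60:250,250:390],im[60:250,250:390,::-1]]),None,fx=2.8,fy=2.8,interpolation=2))
E
```

```text
t 24.3333 [677.7 104.7 326. ] F [ 0.85  0.25 -0.6 ] M [ 0.015 -0.056 -0.016] w 87.6 yaw 3.5337 q [ 0.136  0.598  1.536  0.     1.008 -1.827] tq6 -0.018
```

View pics/cmp.png

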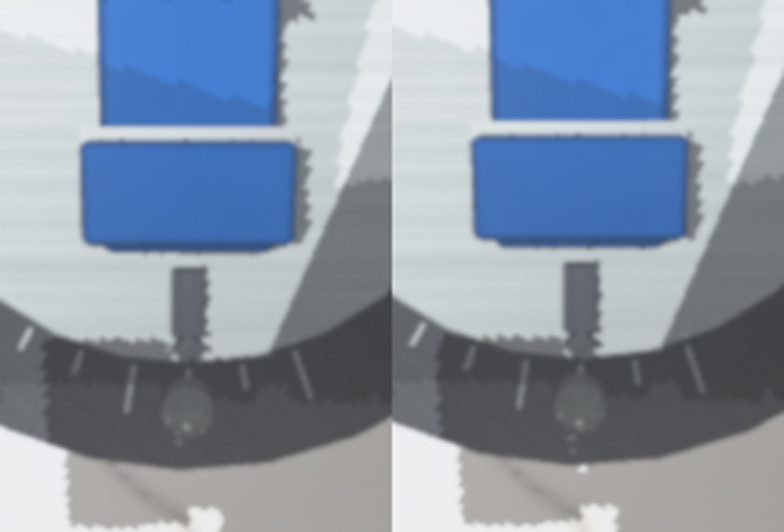

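Before (left) and after tightening (right) match: jaw, pointer and pin are at zoom col about 188 on the left and 580 on the right. The arm is clear, so I'm handing in.

```bash
python3 -c "
from h import *
print(ctrl.close_job(), ctrl.get_obs()['t'])"
```

```text
the job is handed in; nothing more can be done
the job is handed in; nothing more can be done
```

The vise is lined up with the tall index pin and the clamp knob is retightened to about 0.31 N m. I handed it in at about 24 s with the gripper open and clear of everything.

- **Loosening:** I turned the knob about 1.06 rad counter-clockwise before moving the vise.
- **Swing:** I gripped the fixed jaw and swung the vise about 0.75 rad to the tall conical pin. The low round stud is on the other side of the rim.
- **Retightening:** I went by torque. The last 16 readings averaged 0.32 N m, or about 0.31 with the sensor's zero offset removed. No single reading I took passed 0.373 N m, though noise on one reading is about 0.03 N m.
- **Alignment check:** Close-up pictures before and after tightening show the jaw, pointer and pin in line to within about half a pixel, so the vise did not shift.

Three things did not go quite as expected:
- **Torque reading out of line:** one reading partway through tightening (0.265 N m) was lower than the one before it (0.282), after which the torque rose again as expected.
- **Early torque on the knob:** when I first gripped it, it briefly felt about 0.38 N m in the tightening direction because the gripper was slightly misaligned. I relieved that straight away.
- **Overhead and scene cameras:** they differed from the wrist camera by 4–10 mm, so I used the wrist camera's positions.

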